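Unlock the lid stay and shut the instrument case

ROBOT

A 7-joint arm with a two-finger parallel gripper is mounted at the origin on a cart in front of the work surface, level with it; the furniture and walls round the work are solid. World frame = base frame: x ahead of the robot, y to its left, z up, the work surface at z = 0. Lengths are in m, angles in rad, forces in N, time in s.
With the tool pointing down it reaches from about 0.425 to 0.875 m from the base axis. Payload 4.7 kg.
Tool frame: the origin (TCP) lies on the centre line of the jaws, within the pads' length; the fingertips stand ahead of it and the grasp point (between the pads) lies 8 mm behind it (ctrl.finger_overhang is the x of the fingertips in the tool frame, in m); x points along the fingers, z is the direction in which the jaws open and shut, and the axes are right-handed (so a half turn about x gives the same grasp; the last joint's range is limited). The gripper opens to 87 mm and grips with 3 to 60 N. Pads are 19 mm wide; open, the fingers measure 117 mm over their backs; the gripper's body (75 mm by 190 mm) begins 51 mm behind the grasp point.
Start: joints at [-1.274, 0.321, -0.07, 1.45, 0.023, 1.371, -0.057], TCP at [0.181, 0.624, 0.234] pointing down, gripper open.
Joint ranges: [-2.86, 2.86], [-0.3, 2.09], [-1.38, 1.24], [0.06, 2.45], [-1.56, 4.7], [0.09, 2.05], [-2.69, 2.69]. Speed limits (rad/s): [2.57, 2.57, 3.14, 3.14, 3.14, 3.14, 3.14].

INTERFACE

Orientations are given as a rotation vector (axis times angle).
In Python, from bench import readout, viewer, job, nets, ctrl gives the robot as it stands.
- The arm moves only by the shell command python3 -m creep 'ROWS' [FORCE]. ROWS is JSON, a list of rows, each an object with "linear": the shift along the tool's x, y, z in m, a list of three; "twist": the turn, a rotation vector about the tool's x, y, z in degrees, a list of three; "fingers": the gripper's target within -1 to 1 (shut at 1, half-way at 0, fully open at -1). A call has 1 to 8 rows; each row is the pose to reach, as a shift and turn from the pose commanded when the call began, along the tool's axes at that moment; what a row does not reach only later rows make up. A row lasts 1/12 s, in which the tool goes at most 41.7 mm and 7.16 degrees, less where a joint would pass 70% of its speed; a pose out of reach is approached as far as the arm can. A call with a gripper value outside its range is refused whole. The fingers move at their own pace and stop on an object; FORCE is the grip in N (left out, the last holds). Time passes only in rows, so rows that repeat a pose let the fingers close. It gives the time, the measured TCP pose, the force and the opening at its end, in the units of the state.
- readout.get_state(): the state, without advancing time (a new reading comes with each control period).
- viewer.get_image(name): name is "scene" or "top"; returns (picture, depth): 480x640x3 uint8, red, green, blue; 480x640 float32, m along the optical axis (not along the pixel's ray), 0 where there is no reading.
- viewer.camera_params(name): a dict with "K" (3x3 intrinsics, pixels), "k1" (the pictures are not rectified: a ray, as slopes to the right and down, at radius r is drawn at 1 + k1 r^2 times it, then the intrinsics apply), "cam_to_world" (4x4, takes a point from camera to world coordinates). Camera axes: x right, y down, z forward; pixel columns grow to the right and rows downward; lengths in m; the calibration is good to about 2 mm. A picture is of the moment at which its call begins. camera_params takes no time and is no camera call.
- job.close_job(): hands the job in, once; it reports no verdict.
Trained networks look in the newest picture that a camera, given by its name, has taken for a name from the list of things; names that differ only in an ending like _2 or _b are one class to them, and where a whole thing is asked for, a point or a joint stands for the part that bears it (a point fixed in the world has none). Each returns a list of dicts, best first, with "conf" (0 to 1); they miss things now and then, are a little off and sometimes report something else, mostly with a low value. They report only what shows in the picture. A call takes as long as a camera call.
- nets.boxes_of(camera, label): "centre" ([x, y, z] in m, in world coordinates, good to about 4 mm: the middle of the surface that is visible of it).
- nets.place_of(camera, label): "centre" ([x, y, z] in m, in world coordinates, good to about 4 mm: a listed point, or the origin of a listed thing).
The state is a dict: "time": time; "joint_positions": joint angles; "qd": joint speeds; "joint_torque": joint torques, N m; "position": TCP position; "tool_rot": TCP orientation; "ft_force": force on the tool from outside, world axes, zero at the start; "torque": the same for the moment, N m; "grip_width": opening from 0.0 (shut) to 1.0 (fully open).
Only numpy, scipy, OpenCV 4.12 (cv2) and the standard library are available. Lean on these libraries where they do the work, as an engineer would, in place of code of your own. Each camera call takes 0.05 s, during which the arm holds its last target.

TASK

The grey instrument case on the worktable is packed, but its lid still stands open, propped on a locked folding stay. Take the lid by the orange grip on its edge, lift it slightly past the stay's lock point so that the stay's knee lets go and folds while the lid is still up, then lower the lid gently until it is fully shut and let go of it.

Things in the scene. Friction and masses are not known exactly. Their poses are not given: they have to be found in the camera images.
- lid_grip (a point): Centre of the orange grip at the middle of the lid's free edge: a disc 38 mm across, 14 mm thick; its flat faces look along the hinge line: pinch it across them from above. It lies 227 mm from the hinge line and 12.5 mm above the rim's plane (lid shut), 27 mm beyond the lid's edge. Axes are the lid's: y along the hinge, x to the hinge, z out of the lid's top. Height 0.28 m at start, 82 mm shut.
- lid_hinge (a point): Middle of the lid's hinge line on the far top rim of the grey case (200 mm deep, 230 mm wide, rim 70 mm above the table, fixed to the table). Axes are the case's: y along the hinge line to the case's left, x level to its rear, z up.
- case_lid (a joint): Lid angle (grey slab 200 x 230 x 24 mm, 0.5 kg), rad: 0 shut, 1.13 propped on the locked stay (start), hard stop 1.31. It falls freely when not held up. Lock point 1.15: lifted past it, to 1.18 to 1.25 (12 to 28 mm at the grip), the knee folds to the rear by itself in about 0.5 s; then lower the lid. Unlifted, the stay is rigid and will not let the lid be pushed down.
- stay_knee (a joint): Knee of the folding stay on the case's left flank (two 77 mm steel links, red pin at the knee; its upper end slides in a 25 mm slot on the lid), rad: 3.20 locked (past straight, at its stop), 2.85 straight, below 2.5 let go and folding, about 0 to 0.3 folded flat with the lid shut. Its weight and a weak spring fold it once the lid is lifted off it.

How it is judged:
By the outcome, as a careful person would: the job done as asked, in the order asked, and still so for the second after the job is handed in, with the robot touching nothing.
It also fails if it takes over 34 s, if anything falls off the work surface, if the arm or the gripper's body presses on something with over 40 N, if the wrist force passes 120 N, or if a joint passes its speed limit or range.

## Working session

There is one attempt and no reset: what is moved stays moved. The work goes in short steps, Python scripts to look and compute and a shell command to move; the robot and the scene stay as the last step left them, time stands still between calls to the robot, and variables do not carry over. Pictures are saved under pics/ and viewed, and the job is handed in when it is done.

```bash
ls; mkdir -p pics; python3 - <<'E'
from bench import readout, viewer, job, nets, ctrl
import cv2, numpy as np
s=readout.get_state()
for k in s: print(k,np.round(s[k],3))
print(ctrl.finger_overhang)
for c in ("scene","top"):
    im,d=viewer.get_image(c); cv2.imwrite(f"pics/{c}0.png",im[:,:,::-1])
    for l in ("lid_grip","lid_hinge","stay_knee"):
        for r in nets.place_of(c,l)[:2]: print(c,l,np.round(r["centre"],4),r["conf"], [k for k in r])
E
```

```text
pics
time 0.0
joint_positions [-1.274  0.322 -0.07   1.452  0.023  1.371 -0.057]
qd [-0.001 -0.001  0.    -0.     0.     0.     0.   ]
joint_torque [-0.0000e+00 -4.9128e+01 -4.0400e-01 -3.1254e+01 -6.4000e-02  4.4000e-02
  0.0000e+00]
position [0.181 0.624 0.232]
tool_rot [-1.     1.331  0.998]
ft_force [ 0.146  0.618 -0.35 ]
torque [ 0.014 -0.018  0.016]
grip_width 1.001
0.011
scene lid_grip [0.6005 0.1283 0.2781] 0.62 ['centre', 'conf']
scene lid_hinge [0.6817 0.1499 0.0699] 0.61 ['centre', 'conf']Traceback (most recent call last):
  File "<stdin>", line 9, in <module>
ValueError: it knows: lid_grip, lid_hinge
```

```bash
python3 - <<'E'
from bench import readout, viewer, job, nets, ctrl
import cv2, numpy as np
from scipy.spatial.transform import Rotation as R
print(R.from_rotvec(readout.get_state()["tool_rot"]).as_matrix().round(3))
for c in ("scene","top"):
    im,d=viewer.get_image(c); cv2.imwrite(f"pics/{c}1.png",im[:,:,::-1])
    for f in (nets.place_of,nets.boxes_of):
      for l in ("lid_grip","lid_hinge"):
        for r in f(c,l)[:2]: print(c,f.__name__,l,np.round(r["centre"],4),r["conf"])
    p=viewer.camera_params(c);K=p["K"]
    hsv=cv2.cvtColor(im,cv2.COLOR_RGB2HSV)
    m=(hsv[...,0]>5)&(hsv[...,0]<20)&(hsv[...,1]>150)&(hsv[...,2]>100)&(d>0)
    n,lab,st,ce=cv2.connectedComponentsWithStats(m.astype(np.uint8))
    for i in range(1,n):
        if st[i,4]<20: continue
        v,u=np.nonzero(lab==i)
        dd=d[v,u]
        un=cv2.undistortPoints(np.c_[u,v].astype(float)[:,None],np.array(K,float),np.array([p["k1"],0,0,0.]))[:,0]
        P=np.c_[un*dd[:,None],dd,np.ones(len(dd))]@np.array(p["cam_to_world"]).T
        print(c,st[i],ce[i].round(),np.median(P[:,:3],0).round(4),P[:,:3].min(0).round(3),P[:,:3].max(0).round(3))
E
```

```text
[[-0.    -0.96   0.279]
 [-0.001  0.279  0.96 ]
 [-1.    -0.    -0.001]]
scene call lid_grip [0.6    0.1277 0.2763] 0.8
scene call lid_hinge [0.6796 0.1486 0.0702] 0.62
scene call lid_grip [0.6579 0.117  0.1908] 0.84
scene call lid_grip [0.6383 0.0855 0.1355] 0.73
scene call lid_hinge [0.6411 0.0864 0.1337] 0.56
scene [281 163  28  35 414] [298. 177.] [0.6099 0.1301 0.2906] [ 0.351  0.123 -0.003] [0.619 0.45  0.3  ]
top call lid_grip [0.5983 0.1319 0.2803] 0.74
top call lid_hinge [0.6814 0.1511 0.0722] 0.64
top call lid_grip [0.6303 0.1442 0.2461] 0.75
top [609  83   9   5  31] [613.  85.] [ 0.867  -0.5142  0.0759] [ 0.864 -0.523  0.068] [ 0.872 -0.509  0.086]
top [627  82   8   5  29] [630.  84.] [ 0.866  -0.5553  0.0754] [ 0.863 -0.565  0.069] [ 0.87  -0.549  0.085]
top [337 196  15  24 256] [344. 207.] [0.5942 0.1327 0.2937] [0.578 0.089 0.02 ] [0.659 0.141 0.3  ]
```

View pics/scene0.png

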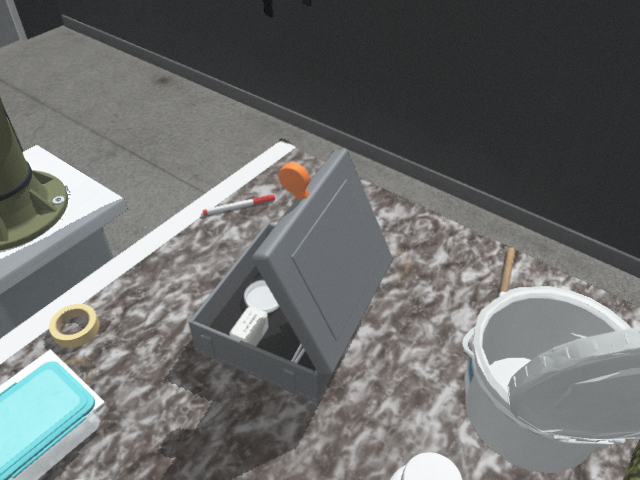

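```bash
sleep 2; ls pics
```

```text
scene0.png
scene1.png
top1.png
```

View pics/top1.png

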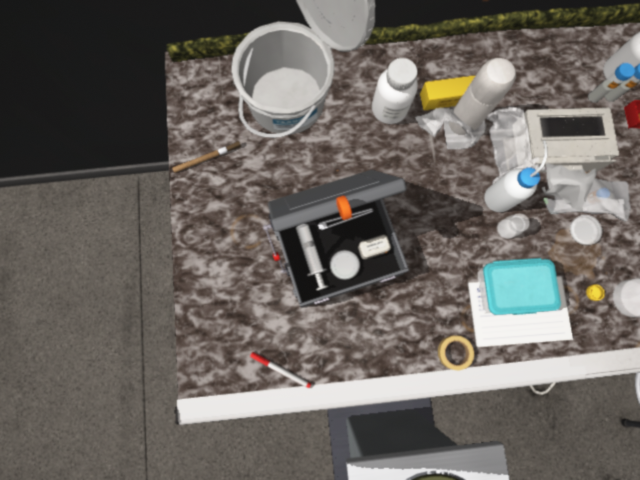

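```bash
cat > h.py <<'E'
from bench import readout, viewer, job, nets, ctrl
import cv2, numpy as np
from scipy.spatial.transform import Rotation as R
def proj(c,P):
    p=viewer.camera_params(c);T=np.linalg.inv(np.array(p["cam_to_world"]))
    return cv2.projectPoints(np.atleast_2d(P).astype(float),cv2.Rodrigues(T[:3,:3])[0],T[:3,3],np.array(p["K"],float),np.array([p["k1"],0,0,0.]))[0][:,0].round(1)
def cloud(c):
    im,d=viewer.get_image(c);p=viewer.camera_params(c)
    v,u=np.mgrid[:480,:640]
    un=cv2.undistortPoints(np.c_[u.ravel(),v.ravel()].astype(float)[:,None],np.array(p["K"],float),np.array([p["k1"],0,0,0.]))[:,0]
    dd=d.ravel()
    return im,d,(np.c_[un*dd[:,None],dd,np.ones(len(dd))]@np.array(p["cam_to_world"]).T)[:,:3].reshape(480,640,3)
E
python3 - <<'E'
from h import *
P=[[.181,.624,.232],[0,0,0],[.6,.13,.279],[.681,.15,.07]]
for c in("scene","top"):
    print(c,proj(c,P).tolist(), np.array(viewer.camera_params(c)["cam_to_world"]).round(2).tolist(),viewer.camera_params(c)["k1"])
    im,d,W=cloud(c)
    for (v,u) in ((195,280),(200,335),(207,344),(200,390),(258,277),(300,303),(265,407),(375,285)) if c=="top" else ((170,290),(180,300),(180,296)): print((u,v),W[v,u].round(3))
E
```

```text
scene [[286.7, 3.5], [6.1, 209.2], [292.3, 179.5], [349.1, 310.9]] [[0.79, 0.43, -0.43, 0.95], [0.61, -0.56, 0.57, -0.28], [0.0, -0.71, -0.7, 0.71], [0.0, 0.0, 0.0, 1.0]] -0.03422601923333513
(290, 170) [0.6   0.126 0.295]
(300, 180) [0.613 0.129 0.285]
(296, 180) [0.608 0.127 0.284]
top [[43.6, 519.1], [435.9, 533.4], [344.1, 205.6], [322.7, 195.7]] [[-0.1, -0.97, 0.2, 0.42], [-0.99, 0.1, -0.03, 0.2], [0.0, -0.2, -0.98, 0.95], [0.0, 0.0, 0.0, 1.0]] -0.023865615342639413
(280, 195) [0.713 0.241 0.   ]
(335, 200) [0.616 0.141 0.259]
(344, 207) [0.593 0.132 0.298]
(390, 200) [ 0.676 -0.003 -0.001]
(277, 258) [0.551 0.251 0.132]
(303, 300) [0.475 0.212 0.021]
(407, 265) [ 0.528 -0.019 -0.001]
(285, 375) [0.329 0.264 0.01 ]
```

```bash
python3 - <<'E'
from h import *
im,d,W=cloud("scene")
m=np.zeros((480,640),np.uint8); cv2.fillPoly(m,[np.array([[345,165],[385,250],[335,360],[280,270]])],1)
P=W[m>0]; P=P[np.isfinite(P).all(1)]; P=P[P[:,2]>.08]
for _ in range(4):
    c=P.mean(0);u,s,vt=np.linalg.svd(P-c,full_matrices=False);n=vt[2]*np.sign(vt[2][0]); r=(P-c)@n
    P=P[abs(r)<max(2*r.std(),.001)]
print(len(P),n,r.std(),"yaw",np.degrees(np.arctan2(n[1],n[0])),"angle",np.arccos(n[2]))
im,d,W=cloud("top")
M=(abs(W[...,2]-.069)<.006)&(np.hypot(W[...,0]-.58,W[...,1]-.12)<.18)
p=W[M][:,:2]; print(len(p), cv2.minAreaRect(p.astype(np.float32)))
f=p
for ang in np.arange(8,22,1.):pass
# front edge: distance along case x
best=[]
for ang in np.arange(6,24,.5):
    a=np.radians(ang);x=(f-[.681,.15])@[np.cos(a),np.sin(a)]
    h=np.histogram(x,np.arange(-.22,-.17,.003))[0];best.append((h.max(),ang))
print(sorted(best)[-5:])
E
```

```text
9341 [0.88314986 0.18593318 0.4306683 ] 0.0009494040477235184 yaw 11.889086472143658 angle 1.1255631910942645
840 ((0.559044361114502, 0.12906399369239807), (0.16152459383010864, 0.24134738743305206), 11.982232093811035)
[(np.int64(169), np.float64(11.0)), (np.int64(171), np.float64(12.5)), (np.int64(172), np.float64(13.0)), (np.int64(175), np.float64(12.0)), (np.int64(177), np.float64(11.5))]
```

```bash
python3 -m creep '[{"linear":[-0.02,-0.01,-0.007],"twist":[-3,0,0],"fingers":-1},{"linear":[-0.04,-0.035,-0.022],"twist":[-7,0,0],"fingers":-1},{"linear":[-0.06,-0.065,-0.043],"twist":[-11,0,0],"fingers":-1},{"linear":[-0.08,-0.095,-0.063],"twist":[-15,0,0],"fingers":-1},{"linear":[-0.1,-0.125,-0.083],"twist":[-19,0,0],"fingers":-1},{"linear":[-0.12,-0.155,-0.103],"twist":[-23,0,0],"fingers":-1},{"linear":[-0.135,-0.185,-0.123],"twist":[-26,0,0],"fingers":-1},{"linear":[-0.138,-0.215,-0.143],"twist":[-28.2,0,0],"fingers":-1}]' 20
cat > st.py <<'E'
from h import *
import sys
s=readout.get_state();M=R.from_rotvec(s["tool_rot"]).as_matrix()
print(s["time"],"pos",np.round(s["position"],4),"F",np.round(s["ft_force"],1),"w",round(s["grip_width"],3),"q",np.round(s["joint_positions"],2));print(M.round(3).tolist())
if len(sys.argv)>1:
    D=np.array(list(map(float,sys.argv[1:4])))-s["position"];print("tool shift",(M.T@D).round(4))
E
python3 st.py 0.598 0.131 0.36
```

```text
time: 1.52
position: [0.3495, 0.4261, 0.3753]
tool_rot: [-1.362, 1.095, 1.363]
ft_force: [1.1, -0.1, -0.7]
grip_width: 0.996
1.5167 pos [0.3495 0.4261 0.3753] F [ 1.1 -0.1 -0.7] w 0.996 q [-0.97  0.07  0.04  1.46 -0.    1.6   0.85]
[[0.003, -0.978, -0.21], [0.005, -0.21, 0.978], [-1.0, -0.004, 0.004]]
tool shift [ 0.0147 -0.1808 -0.3409]
```

```bash
python3 -m creep '[{"linear":[0,-0.017,-0.031],"twist":[0,0,0],"fingers":-1},{"linear":[0,-0.035,-0.065],"twist":[0,0,0],"fingers":-1},{"linear":[0,-0.053,-0.099],"twist":[0,0,0],"fingers":-1},{"linear":[0,-0.071,-0.133],"twist":[0,0,0],"fingers":-1},{"linear":[0,-0.089,-0.167],"twist":[0,0,0],"fingers":-1},{"linear":[0,-0.107,-0.201],"twist":[0,0,0],"fingers":-1},{"linear":[0,-0.125,-0.235],"twist":[0,0,0],"fingers":-1},{"linear":[0,-0.143,-0.269],"twist":[0,0,0],"fingers":-1}]'
python3 st.py 0.598 0.131 0.36
```

```text
time: 2.18
position: [0.5446, 0.1918, 0.372]
tool_rot: [-1.362, 1.102, 1.361]
ft_force: [0.7, 0.1, -0.0]
grip_width: 0.996
2.1833 pos [0.5446 0.1918 0.372 ] F [ 0.7  0.1 -0. ] w 0.996 q [-0.65  0.13  0.3   1.41 -0.04  1.6   1.43]
[[0.001, -0.978, -0.208], [0.001, -0.208, 0.978], [-1.0, -0.001, 0.0]]
tool shift [ 0.012  -0.0395 -0.0706]
```

```bash
python3 -m creep '[{"linear":[0,-0.015,-0.026],"twist":[0,0,0],"fingers":-1},{"linear":[0.003,-0.028,-0.051],"twist":[0,0,0],"fingers":-1},{"linear":[0.006,-0.037,-0.067],"twist":[0,0,0],"fingers":-1},{"linear":[0.008,-0.04,-0.073],"twist":[0,0,0],"fingers":-1},{"linear":[0.01,-0.04,-0.073],"twist":[0,0,0],"fingers":-1}]'
python3 st.py 0.598 0.131 0.36; python3 - <<'E'
from h import *
for c in ("scene","top"):
    im,d=viewer.get_image(c); cv2.imwrite(f"pics/{c}2.png",im[:,:,::-1])
    for r in nets.place_of(c,"lid_grip")[:2]: print(c,np.round(r["centre"],4),r["conf"])
E
```

```text
time: 2.6
position: [0.5987, 0.1285, 0.3611]
tool_rot: [-1.36, 1.106, 1.359]
ft_force: [0.1, 0.2, 0.1]
grip_width: 0.996
2.6 pos [0.5987 0.1285 0.3611] F [0.1 0.2 0.1] w 0.996 q [-0.55  0.22  0.36  1.35 -0.08  1.59  1.58]
[[-0.0, -0.979, -0.205], [-0.001, -0.205, 0.979], [-1.0, 0.0, -0.001]]
tool shift [0.0011 0.0002 0.0025]
scene [0.602  0.1274 0.2771] 0.74
top [0.6013 0.1304 0.2791] 0.86
```

```bash
python3 - <<'E'
import cv2,numpy as np
a=cv2.imread("pics/scene2.png")[60:300,180:480];b=cv2.imread("pics/top2.png")[100:340,220:520]
cv2.imwrite("pics/c2.png",np.vstack([cv2.resize(x,None,fx=1.24*1,fy=1.24) for x in (a,b)]))
E
```

```text
(no output)
```

View pics/c2.png

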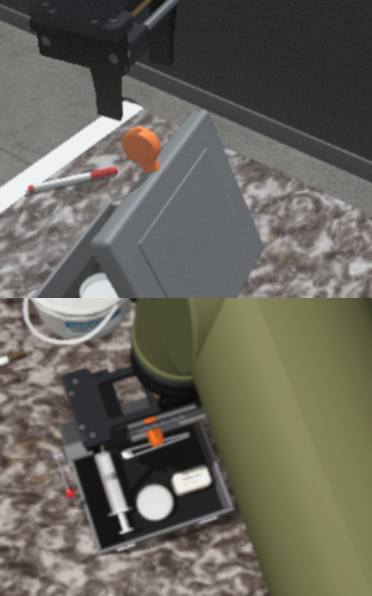

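```bash
python3 -m creep '[{"linear":[0.015,-0.001,0],"twist":[0,0,0],"fingers":-1},{"linear":[0.035,-0.001,0],"twist":[0,0,0],"fingers":-1},{"linear":[0.055,-0.001,0],"twist":[0,0,0],"fingers":-1},{"linear":[0.07,-0.001,0],"twist":[0,0,0],"fingers":-1},{"linear":[0.08,-0.001,0],"twist":[0,0,0],"fingers":-1},{"linear":[0.087,-0.001,0],"twist":[0,0,0],"fingers":-1},{"linear":[0.089,-0.001,0],"twist":[0,0,0],"fingers":-1},{"linear":[0.089,-0.001,0],"twist":[0,0,0],"fingers":-0.2}]'
python3 st.py 0.6 0.129 0.271; python3 - <<'E'
from h import *
for c in ("scene","top"):
    im,d=viewer.get_image(c); cv2.imwrite(f"pics/{c}3.png",im[:,:,::-1])
a=cv2.imread("pics/scene3.png")[60:300,180:480];b=cv2.imread("pics/top3.png")[100:340,220:520]
cv2.imwrite("pics/c3.png",np.vstack([cv2.resize(x,None,fx=1.24*1,fy=1.24) for x in (a,b)]))
E
```

```text
time: 3.47
position: [0.5989, 0.1312, 0.2728]
tool_rot: [-1.362, 1.102, 1.362]
ft_force: [-0.0, 0.1, -0.3]
grip_width: 0.974
3.4667 pos [0.5989 0.1312 0.2728] F [-0.   0.1 -0.3] w 0.974 q [-0.55  0.23  0.35  1.5  -0.08  1.42  1.58]
[[0.0, -0.978, -0.209], [0.0, -0.209, 0.978], [-1.0, -0.0, 0.0]]
tool shift [ 0.0018 -0.0006 -0.0023]
```

View pics/c3.png

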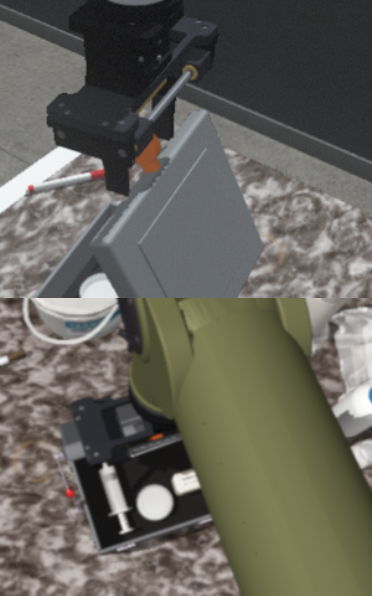

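```bash
python3 -m creep '[{"linear":[0.001,0,-0.001],"twist":[0,0,0],"fingers":0.4},{"linear":[0.001,0,-0.001],"twist":[0,0,0],"fingers":1},{"linear":[0.001,0,-0.001],"twist":[0,0,0],"fingers":1},{"linear":[0.001,0,-0.001],"twist":[0,0,0],"fingers":1},{"linear":[0.001,0,-0.001],"twist":[0,0,0],"fingers":1},{"linear":[0.001,0,-0.001],"twist":[0,0,0],"fingers":1},{"linear":[0.001,0,-0.001],"twist":[0,0,0],"fingers":1},{"linear":[0.001,0,-0.001],"twist":[0,0,0],"fingers":1}]' 20
python3 st.py; python3 -m creep '[{"linear":[0,0,0],"twist":[0,0,0],"fingers":1},{"linear":[0,0,0],"twist":[0,0,0],"fingers":1},{"linear":[0,0,0],"twist":[0,0,0],"fingers":1},{"linear":[0,0,0],"twist":[0,0,0],"fingers":1}]' 20
python3 st.py
```

```text
time: 4.23
position: [0.5993, 0.1296, 0.2716]
tool_rot: [-1.362, 1.103, 1.362]
ft_force: [-1.2, 0.5, 0.5]
grip_width: 0.309
4.2333 pos [0.5993 0.1296 0.2716] F [-1.2  0.5  0.5] w 0.309 q [-0.55  0.23  0.35  1.5  -0.08  1.42  1.59]
[[0.0, -0.978, -0.208], [0.0, -0.208, 0.978], [-1.0, -0.0, 0.0]]
time: 4.57
position: [0.5985, 0.133, 0.2715]
tool_rot: [-1.361, 1.099, 1.366]
ft_force: [-1.7, 5.3, -0.9]
grip_width: 0.161
4.5667 pos [0.5985 0.133  0.2715] F [-1.7  5.3 -0.9] w 0.161 q [-0.55  0.23  0.35  1.5  -0.08  1.42  1.59]
[[-0.001, -0.978, -0.211], [0.004, -0.211, 0.977], [-1.0, 0.0, 0.004]]
```

```bash
python3 -m creep '[{"linear":[0,0,0.001],"twist":[0,0,0],"fingers":1},{"linear":[-0.001,-0.003,0.002],"twist":[0,0,0],"fingers":1},{"linear":[-0.0025,-0.006,0.003],"twist":[0,0,0],"fingers":1},{"linear":[-0.004,-0.009,0.003],"twist":[0,0,0],"fingers":1},{"linear":[-0.005,-0.012,0.003],"twist":[0,0,0],"fingers":1},{"linear":[-0.006,-0.015,0.003],"twist":[0,0,0],"fingers":1},{"linear":[-0.0065,-0.018,0.003],"twist":[0,0,0],"fingers":1},{"linear":[-0.0065,-0.018,0.003],"twist":[0,0,0],"fingers":1}]' 25
python3 st.py; python3 -m creep '[{"linear":[0,0,0],"twist":[0,0,0],"fingers":1},{"linear":[0,0,0],"twist":[0,0,0],"fingers":1},{"linear":[0,0,0],"twist":[0,0,0],"fingers":1},{"linear":[0,0,0],"twist":[0,0,0],"fingers":1},{"linear":[0,0,0],"twist":[0,0,0],"fingers":1},{"linear":[0,0,0],"twist":[0,0,0],"fingers":1},{"linear":[0,0,0],"twist":[0,0,0],"fingers":1}]' 25
python3 st.py; cat > pic.py <<'E'
from h import *
import sys
n=sys.argv[1]
im,d,W=cloud("scene")
cv2.imwrite(f"pics/s{n}.png",im[:,:,::-1])
im2,d2,W2=cloud("top"); cv2.imwrite(f"pics/t{n}.png",im2[:,:,::-1])
a=im[120:420,160:440];b=im2[150:330,220:430]
cv2.imwrite(f"pics/c{n}.png",np.hstack([cv2.resize(a,(420,450)),cv2.resize(b,(370,317)).__class__((450,370,3),np.uint8)*0 + np.pad(cv2.resize(b,(370,317)),((0,133),(0,0),(0,0)))])[:,:,::-1])
# lid top plane: points near expected lid area, dominated plane facing rear
e=np.array([.978,.208]);x=(W[...,:2]-[.681,.15])@e;y=(W[...,:2]-[.681,.15])@[-.208,.978]
M=(abs(y)<.105)&(x>-.2)&(x<.06)&(W[...,2]>.08)&(W[...,2]<.32)
hsv=cv2.cvtColor(im,cv2.COLOR_RGB2HSV)
M&=(hsv[...,2]>75)&(hsv[...,2]<150)&(hsv[...,1]<60)
p=W[M]; g=np.random.default_rng(0);best=0
for _ in range(400):
    q=p[g.choice(len(p),3,False)];nn=np.cross(q[1]-q[0],q[2]-q[0])
    if np.linalg.norm(nn)<1e-5: continue
    nn/=np.linalg.norm(nn);k=(abs((p-q[0])@nn)<.0015).sum()
    if k>best:best,N=k,nn
N*=np.sign(N[2]);print("lid plane",best,len(p),N.round(3),"angle",np.arctan2(N[:2]@e,N[2]).round(4))
h2=cv2.cvtColor(im2,cv2.COLOR_RGB2HSV);r=((h2[...,0]<5)|(h2[...,0]>174))&(h2[...,1]>150)&(h2[...,2]>120)
k,l,st,ce=cv2.connectedComponentsWithStats(r.astype(np.uint8))
for i in range(1,k):
    if st[i,4]>5: print("red",ce[i].round(1),st[i,4],np.median(W2[l==i],0).round(3))
E
python3 pic.py 4
```

```text
time: 5.23
position: [0.6167, 0.1369, 0.2783]
tool_rot: [-1.362, 1.102, 1.362]
ft_force: [-2.4, 3.3, -0.3]
grip_width: 0.163
5.2333 pos [0.6167 0.1369 0.2783] F [-2.4  3.3 -0.3] w 0.163 q [-0.54  0.27  0.35  1.45 -0.09  1.44  1.59]
[[0.0, -0.978, -0.208], [0.001, -0.208, 0.978], [-1.0, -0.0, 0.001]]
time: 5.82
position: [0.6163, 0.1368, 0.2781]
tool_rot: [-1.362, 1.101, 1.362]
ft_force: [-1.7, 4.4, -0.8]
grip_width: 0.159
5.8167 pos [0.6163 0.1368 0.2781] F [-1.7  4.4 -0.8] w 0.159 q [-0.54  0.27  0.35  1.45 -0.09  1.44  1.59]
[[0.001, -0.978, -0.208], [0.001, -0.208, 0.978], [-1.0, -0.001, 0.001]]
lid plane 8990 13171 [0.914 0.191 0.357] angle 1.2059
red [633.8 112.2] 227 [ 0.822 -0.588  0.024]
red [628.1 122.2] 9 [ 0.806 -0.586  0.005]
red [270.9 239.3] 21 [0.594 0.262 0.099]
red [259.4 358.6] 94 [0.366 0.314 0.011]
red [308.7 384.4] 9 [0.306 0.217 0.01 ]
```

View pics/c4.png

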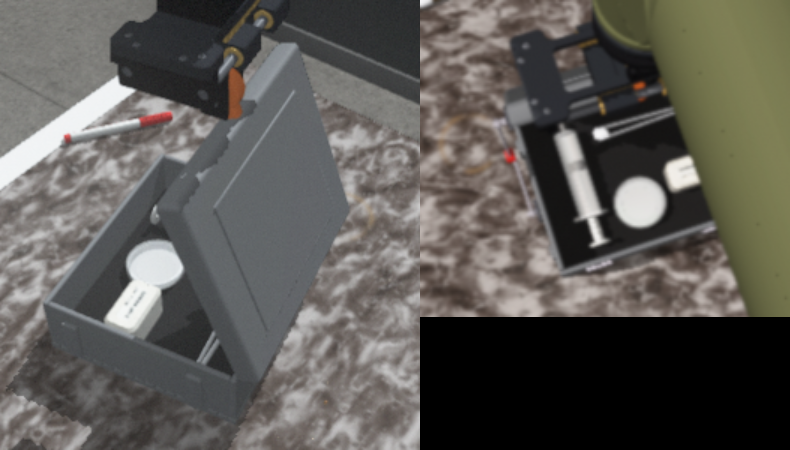

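```bash
python3 -m creep '[{"linear":[0,0,0],"twist":[0,0,0],"fingers":1},{"linear":[0,0,0],"twist":[0,0,0],"fingers":1},{"linear":[0,0,0],"twist":[0,0,0],"fingers":1},{"linear":[0,0,0],"twist":[0,0,0],"fingers":1},{"linear":[0,0,0],"twist":[0,0,0],"fingers":1}]' 25 >/dev/null
python3 pic.py 5
python3 - <<'E'
import numpy as np
f=lambda t:227*np.cos(t)-12.5*np.sin(t)
h=lambda t:227*np.sin(t)+12.5*np.cos(t)
a=1.206
for n,t in enumerate(np.arange(a,-.01,-.05)): print(n,t.round(3), "y",(f(t)-f(a)).round(1),"x",(h(a)-h(t)).round(1))
print(f(0)-f(a),h(a)-h(0))
E
```

```text
lid plane 9381 13174 [0.916 0.192 0.353] angle 1.21
red [633.9 112.2] 226 [ 0.823 -0.588  0.024]
red [628.1 122.2] 9 [ 0.808 -0.586  0.005]
red [270.9 239.3] 21 [0.594 0.262 0.1  ]
red [259.4 358.5] 95 [0.366 0.314 0.01 ]
red [308.7 384.4] 9 [0.306 0.217 0.011]
0 1.206 y 0.0 x 0.0
1 1.156 y 10.7 x 3.7
2 1.106 y 21.3 x 8.0
3 1.056 y 31.6 x 12.8
4 1.006 y 41.6 x 18.1
5 0.956 y 51.4 x 23.9
6 0.906 y 60.9 x 30.2
7 0.856 y 70.0 x 36.9
8 0.806 y 78.8 x 44.1
9 0.756 y 87.3 x 51.7
10 0.706 y 95.3 x 59.7
11 0.656 y 103.0 x 68.2
12 0.606 y 110.2 x 77.0
13 0.556 y 116.9 x 86.1
14 0.506 y 123.2 x 95.6
15 0.456 y 129.0 x 105.3
16 0.406 y 134.3 x 115.4
17 0.356 y 139.1 x 125.7
18 0.306 y 143.4 x 136.2
19 0.256 y 147.1 x 147.0
20 0.206 y 150.3 x 157.9
21 0.156 y 153.0 x 168.9
22 0.106 y 155.1 x 180.1
23 0.056 y 156.6 x 191.3
24 0.006 y 157.6 x 202.7
157.69315547656595 204.02208040337257
```

View pics/c5.png

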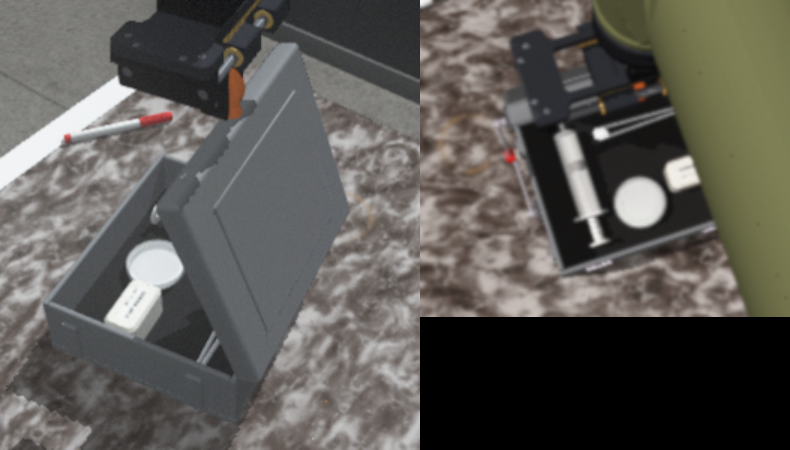

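```bash
python3 -m creep '[{"linear":[0.0015,0.005,0],"twist":[0,0,0],"fingers":1},{"linear":[0.0037,0.0107,0],"twist":[0,0,0],"fingers":1},{"linear":[0.0058,0.016,0],"twist":[0,0,0],"fingers":1},{"linear":[0.008,0.0213,0],"twist":[0,0,0],"fingers":1},{"linear":[0.0104,0.0265,0],"twist":[0,0,0],"fingers":1},{"linear":[0.0128,0.0316,0],"twist":[0,0,0],"fingers":1},{"linear":[0.0154,0.0367,0],"twist":[0,0,0],"fingers":1},{"linear":[0.0181,0.0416,0],"twist":[0,0,0],"fingers":1}]' 
python3 st.py; python3 pic.py 6
```

```text
time: 7.1
position: [0.5764, 0.1282, 0.2607]
tool_rot: [-1.363, 1.099, 1.359]
ft_force: [-0.8, 5.4, 0.3]
grip_width: 0.165
7.1 pos [0.5764 0.1282 0.2607] F [-0.8  5.4  0.3] w 0.165 q [-0.57  0.18  0.35  1.58 -0.06  1.39  1.57]
[[0.004, -0.978, -0.208], [0.002, -0.208, 0.978], [-1.0, -0.004, 0.001]]
lid plane 10684 15414 [0.829 0.172 0.532] angle 1.0102
red [634.  112.2] 202 [ 0.821 -0.588  0.026]
red [270.9 236.4] 15 [0.602 0.262 0.088]
red [259.4 358.6] 94 [0.366 0.314 0.011]
red [308.7 384.4] 9 [0.306 0.217 0.01 ]
```

View pics/c6.png

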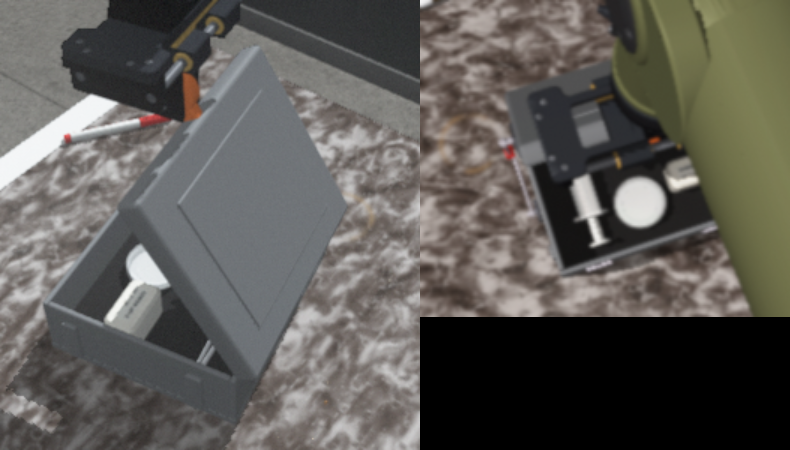

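```bash
python3 -m creep '[{"linear":[0.0029,0.005,0],"twist":[0,0,0],"fingers":1},{"linear":[0.0058,0.0098,0],"twist":[0,0,0],"fingers":1},{"linear":[0.0089,0.0146,0],"twist":[0,0,0],"fingers":1},{"linear":[0.0121,0.0193,0],"twist":[0,0,0],"fingers":1},{"linear":[0.0154,0.0239,0],"twist":[0,0,0],"fingers":1},{"linear":[0.0188,0.0284,0],"twist":[0,0,0],"fingers":1},{"linear":[0.0224,0.0328,0],"twist":[0,0,0],"fingers":1},{"linear":[0.026,0.0372,0],"twist":[0,0,0],"fingers":1}]' 
python3 -m creep '[{"linear":[0.0038,0.0043,0],"twist":[0,0,0],"fingers":1},{"linear":[0.0076,0.0085,0],"twist":[0,0,0],"fingers":1},{"linear":[0.0116,0.0125,0],"twist":[0,0,0],"fingers":1},{"linear":[0.0156,0.0165,0],"twist":[0,0,0],"fingers":1},{"linear":[0.0198,0.0204,0],"twist":[0,0,0],"fingers":1},{"linear":[0.0241,0.0242,0],"twist":[0,0,0],"fingers":1},{"linear":[0.0285,0.0278,0],"twist":[0,0,0],"fingers":1},{"linear":[0.0329,0.0314,0],"twist":[0,0,0],"fingers":1}]' 
python3 st.py; python3 pic.py 7
```

```text
time: 7.87
position: [0.5399, 0.1204, 0.2347]
tool_rot: [-1.363, 1.099, 1.36]
ft_force: [-0.7, 4.8, 0.1]
grip_width: 0.161
time: 8.53
position: [0.5093, 0.1138, 0.2016]
tool_rot: [-1.363, 1.099, 1.359]
ft_force: [-0.4, 5.0, -1.4]
grip_width: 0.164
8.5333 pos [0.5093 0.1138 0.2016] F [-0.4  5.  -1.4] w 0.164 q [-0.59  0.06  0.33  1.83 -0.02  1.25  1.53]
[[0.004, -0.978, -0.208], [0.002, -0.208, 0.978], [-1.0, -0.004, 0.001]]
lid plane 11851 17719 [0.554 0.121 0.823] angle 0.6034
red [634.6 112. ] 155 [ 0.821 -0.588  0.028]
red [269.8 233.6] 20 [0.612 0.265 0.072]
red [259.3 358.6] 91 [0.366 0.314 0.01 ]
red [308.5 384.5] 10 [0.305 0.218 0.009]
```

View pics/c7.png

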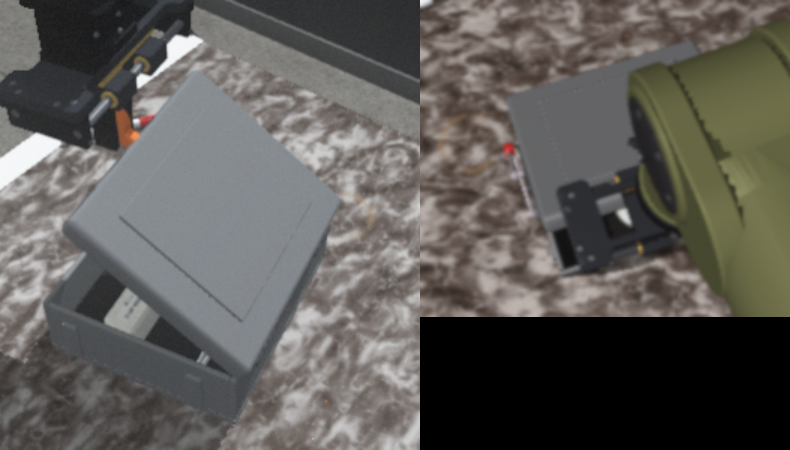

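```bash
python3 -m creep '[{"linear":[0.0046,0.0035,0],"twist":[0,0,0],"fingers":1},{"linear":[0.0091,0.0067,0],"twist":[0,0,0],"fingers":1},{"linear":[0.0138,0.0099,0],"twist":[0,0,0],"fingers":1},{"linear":[0.0186,0.013,0],"twist":[0,0,0],"fingers":1},{"linear":[0.0234,0.016,0],"twist":[0,0,0],"fingers":1},{"linear":[0.0283,0.0188,0],"twist":[0,0,0],"fingers":1},{"linear":[0.0333,0.0215,0],"twist":[0,0,0],"fingers":1},{"linear":[0.0384,0.0241,0],"twist":[0,0,0],"fingers":1}]' 
python3 -m creep '[{"linear":[0.0051,0.0024,0],"twist":[0,0,0],"fingers":1},{"linear":[0.0103,0.0048,0],"twist":[0,0,0],"fingers":1},{"linear":[0.0155,0.007,0],"twist":[0,0,0],"fingers":1},{"linear":[0.0208,0.0091,0],"twist":[0,0,0],"fingers":1},{"linear":[0.0262,0.011,0],"twist":[0,0,0],"fingers":1},{"linear":[0.0316,0.0128,0],"twist":[0,0,0],"fingers":1},{"linear":[0.037,0.0145,0],"twist":[0,0,0],"fingers":1},{"linear":[0.0425,0.016,0],"twist":[0,0,0],"fingers":1}]' 
python3 st.py; python3 pic.py 8
```

```text
time: 9.3
position: [0.4861, 0.1089, 0.1632]
tool_rot: [-1.363, 1.098, 1.359]
ft_force: [-0.1, 4.6, -1.5]
grip_width: 0.161
time: 9.97
position: [0.4709, 0.1056, 0.1208]
tool_rot: [-1.363, 1.098, 1.358]
ft_force: [0.6, 5.6, -1.2]
grip_width: 0.155
9.9667 pos [0.4709 0.1056 0.1208] F [ 0.6  5.6 -1.2] w 0.155 q [-0.59  0.05  0.32  2.01 -0.02  1.08  1.52]
[[0.005, -0.978, -0.208], [0.002, -0.208, 0.978], [-1.0, -0.005, 0.001]]
lid plane 327 1590 [-0.069 -0.017  0.997] angle -0.0712
red [634.8 112.3] 133 [ 0.819 -0.588  0.029]
red [270.8 235.4] 21 [0.613 0.265 0.047]
red [259.2 358.6] 90 [0.366 0.314 0.011]
red [308.4 384.6] 11 [0.305 0.219 0.011]
```

View pics/c8.png

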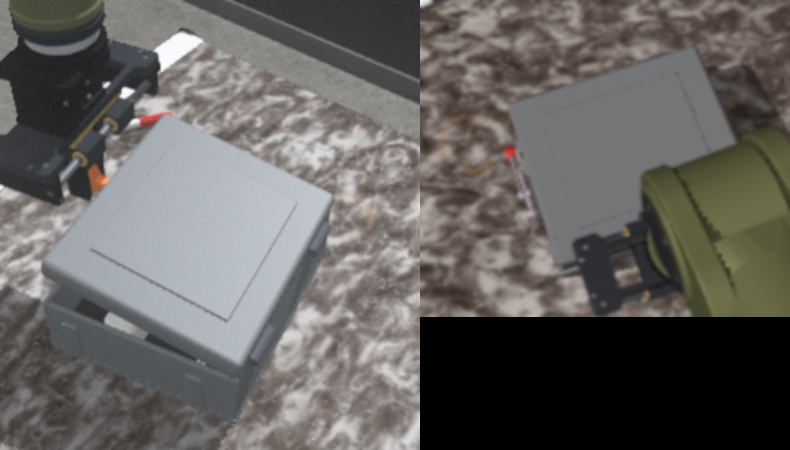

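```bash
sed -i 's/<150)/<190)/' pic.py; python3 -m creep '[{"linear":[0.005,0.0013,0],"twist":[0,0,0],"fingers":1},{"linear":[0.01,0.0025,0],"twist":[0,0,0],"fingers":1},{"linear":[0.0145,0.0035,0],"twist":[0,0,0],"fingers":1},{"linear":[0.019,0.0043,0],"twist":[0,0,0],"fingers":1},{"linear":[0.023,0.005,0],"twist":[0,0,0],"fingers":1},{"linear":[0.027,0.0055,0],"twist":[0,0,0],"fingers":1},{"linear":[0.0305,0.006,0],"twist":[0,0,0],"fingers":1},{"linear":[0.0334,0.0063,0],"twist":[0,0,0],"fingers":1}]' 
python3 -m creep '[{"linear":[0.002,0.0002,0],"twist":[0,0,0],"fingers":1},{"linear":[0.004,0.0004,0],"twist":[0,0,0],"fingers":1},{"linear":[0.0055,0.0006,0],"twist":[0,0,0],"fingers":1},{"linear":[0.007,0.0007,0],"twist":[0,0,0],"fingers":1},{"linear":[0.0085,0.0008,0],"twist":[0,0,0],"fingers":1},{"linear":[0.0095,0.0009,0],"twist":[0,0,0],"fingers":1},{"linear":[0.0105,0.001,0],"twist":[0,0,0],"fingers":1},{"linear":[0.011,0.001,0],"twist":[0,0,0],"fingers":1}]' 
python3 st.py; python3 pic.py 9
```

```text
time: 10.73
position: [0.4651, 0.1043, 0.0875]
tool_rot: [-1.363, 1.098, 1.358]
ft_force: [1.0, 5.1, -2.2]
grip_width: 0.159
time: 11.4
position: [0.4643, 0.1041, 0.0771]
tool_rot: [-1.363, 1.098, 1.358]
ft_force: [-2.0, 5.2, 4.8]
grip_width: 0.162
11.4 pos [0.4643 0.1041 0.0771] F [-2.   5.2  4.8] w 0.162 q [-0.59  0.09  0.32  2.07 -0.03  0.99  1.54]
[[0.006, -0.978, -0.208], [0.002, -0.208, 0.978], [-1.0, -0.006, 0.001]]
lid plane 10193 16885 [-0.005  0.003  1.   ] angle -0.0042
red [634.9 112.3] 129 [ 0.819 -0.588  0.029]
red [273.  241.7] 18 [0.604 0.264 0.02 ]
red [259.2 358.6] 90 [0.366 0.314 0.01 ]
red [308.5 384.5] 10 [0.305 0.218 0.011]
```

View pics/c9.png

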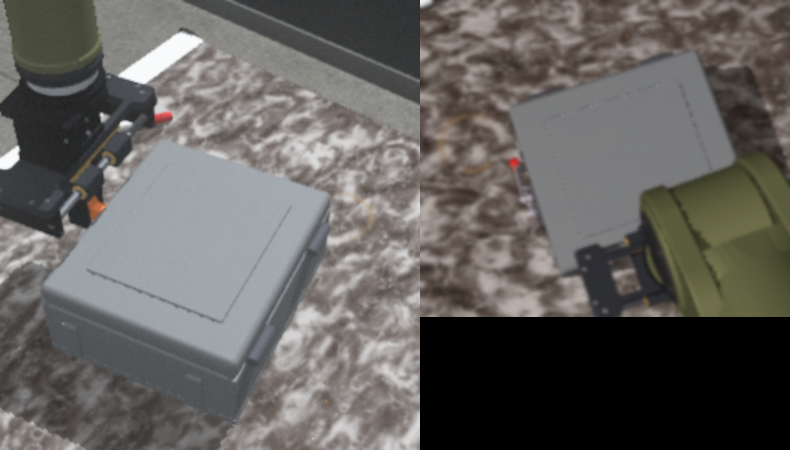

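```bash
python3 -m creep '[{"linear":[0.0005,0,0],"twist":[0,0,0],"fingers":1},{"linear":[0.001,0,0],"twist":[0,0,0],"fingers":1},{"linear":[0.001,0,0],"twist":[0,0,0],"fingers":1}]'
python3 -m creep '[{"linear":[0,0,0],"twist":[0,0,0],"fingers":0},{"linear":[0,0,0],"twist":[0,0,0],"fingers":-0.4},{"linear":[0,0,0],"twist":[0,0,0],"fingers":-0.4},{"linear":[0,0,0],"twist":[0,0,0],"fingers":-0.4},{"linear":[0,0,0],"twist":[0,0,0],"fingers":-0.4},{"linear":[0,0,0],"twist":[0,0,0],"fingers":-0.4},{"linear":[0,0,0],"twist":[0,0,0],"fingers":-0.4},{"linear":[0,0,0],"twist":[0,0,0],"fingers":-0.4}]'
python3 st.py
```

```text
time: 11.75
position: [0.4643, 0.1041, 0.0771]
tool_rot: [-1.363, 1.097, 1.358]
ft_force: [-2.6, 4.2, 8.8]
grip_width: 0.16
time: 12.42
position: [0.4621, 0.1034, 0.0746]
tool_rot: [-1.362, 1.103, 1.362]
ft_force: [-0.5, 0.2, 0.1]
grip_width: 0.658
12.4167 pos [0.4621 0.1034 0.0746] F [-0.5  0.2  0.1] w 0.658 q [-0.59  0.09  0.32  2.07 -0.03  0.99  1.54]
[[-0.0, -0.978, -0.208], [-0.0, -0.208, 0.978], [-1.0, 0.0, -0.0]]
```

Released, with no residual force. Now straight up and clear.

```bash
python3 -m creep '[{"linear":[-0.01,0,0],"twist":[0,0,0],"fingers":-0.4},{"linear":[-0.025,0,0],"twist":[0,0,0],"fingers":-0.4},{"linear":[-0.045,0,0],"twist":[0,0,0],"fingers":-0.4},{"linear":[-0.07,0,0],"twist":[0,0,0],"fingers":-0.4},{"linear":[-0.095,0,0],"twist":[0,0,0],"fingers":-0.4},{"linear":[-0.12,0,0],"twist":[0,0,0],"fingers":-0.4},{"linear":[-0.14,0,0],"twist":[0,0,0],"fingers":-0.4},{"linear":[-0.15,0,0],"twist":[0,0,0],"fingers":-0.4}]'
python3 -m creep '[{"linear":[0,0,0],"twist":[0,0,0],"fingers":-0.4},{"linear":[0,0,0],"twist":[0,0,0],"fingers":-0.4},{"linear":[0,0,0],"twist":[0,0,0],"fingers":-0.4},{"linear":[0,0,0],"twist":[0,0,0],"fingers":-0.4}]'
python3 st.py; python3 pic.py 10; python3 - <<'E'
from h import *
for c in ("scene","top"):
    viewer.get_image(c)
    for r in nets.place_of(c,"lid_grip")[:2]: print(c,np.round(r["centre"],4),r["conf"])
E
```

```text
time: 13.08
position: [0.4634, 0.1038, 0.2284]
tool_rot: [-1.363, 1.098, 1.359]
ft_force: [0.2, 1.2, 0.3]
grip_width: 0.699
time: 13.42
position: [0.4612, 0.1033, 0.2232]
tool_rot: [-1.361, 1.105, 1.364]
ft_force: [0.4, 0.0, 0.7]
grip_width: 0.699
13.4167 pos [0.4612 0.1033 0.2232] F [0.4 0.  0.7] w 0.699 q [-0.6  -0.06  0.31  1.9   0.02  1.31  1.49]
[[-0.003, -0.978, -0.208], [-0.001, -0.208, 0.978], [-1.0, 0.003, -0.001]]
lid plane 10078 15693 [-0.002  0.008  1.   ] angle -0.0004
red [634.7 112.2] 143 [ 0.819 -0.588  0.028]
red [273.  241.7] 18 [0.604 0.264 0.022]
red [259.2 358.6] 91 [0.366 0.314 0.011]
red [308.7 384.4] 9 [0.306 0.217 0.01 ]
scene [0.4598 0.1    0.0799] 0.68
top [0.4598 0.1012 0.0808] 0.84
```

View pics/c10.png

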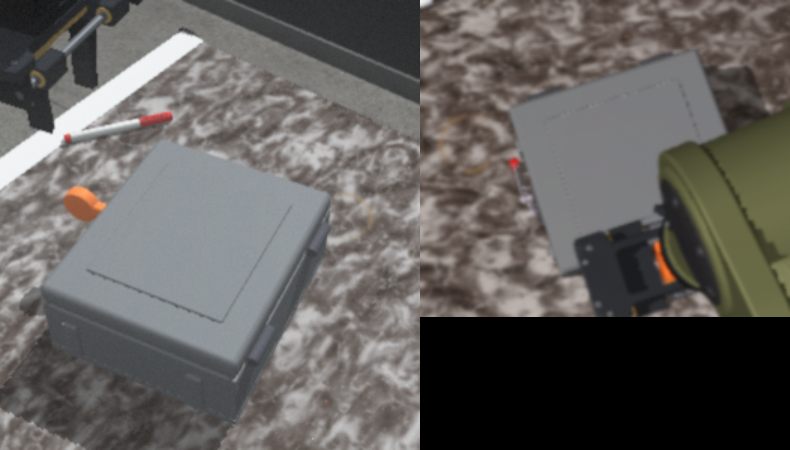

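The picture shows the lid shut flat with the orange grip free at (85,205). The gripper is well above it, and the red knee pin is low on the left flank.

```bash
python3 -c "
from bench import job; print(job.close_job())"
```

```text
the job is handed in; nothing more can be done
None
```

The lid is shut and released, and I handed the job in at about 13.7 s.

- **Lift and fold:** I pinched the orange grip from above and lifted the lid to about 1.21 rad. The red knee pin moved about 54 mm rearward and down while the lid was still up, so the stay had let go before I lowered anything.
- **Lowering:** I brought the lid down along its arc at about 0.3 rad/s, slower near the end. I pressed the last millimetre with about 9 N, opened the fingers and rose 150 mm clear.
- **Last checks:** The fitted lid plane was at −0.0004 rad. The grip was found at a height of 80–81 mm, against 82 mm when shut. The knee pin was low at about 0.02 m, and the force on the tool was under 1 N with nothing touched.
- **Limits of the checks:** I never measured the knee angle itself, only the pin's position from the top camera. One lid-angle fit partway down (at about 0.2 rad) failed because of a brightness filter in my script. I fixed the filter before the later checks. No other check failed or disagreed.

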